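# Mirror the cooking row from tray to rack

## Task

The old steel tray has to go for washing, so move the four things that stand in it (pepper mill, spice jar, tin and kitchen timer) into the new wooden rack in the reverse order, so that what stood farthest from the hob is now nearest to it: the thing at the left end of the tray goes to the right end of the rack, the second from the left to the second from the right, and so on. Stand each one upright in the middle of its own compartment, and leave the coffee cup and the small glass beside the work where they are.

Things in the scene. Friction and masses are not known exactly. Their poses are not given: they have to be found in the camera images.
- mill: dark brown wooden pepper mill with a small metal button on top, the tallest of the four: 170 mm high, 58 mm across at the foot; head 49 mm across between 125 and 157 mm above its underside (good grip at 142 mm); origin at the centre of its underside, z up along its axis; starts on its cork mat, underside 8 mm above the worktop
- jar: slim glass spice jar with a red screw cap and green label, 106 mm high, 42 mm across the body, 45 mm across the cap (good grip at 70 mm); origin at the centre of its underside, z up along its axis; starts on its cork mat, underside 8 mm above the worktop
- tin: short metal food tin with a blue and white label, 72 mm high, 57 mm across (good grip at 48 mm); origin at the centre of its underside, z up along its axis; starts on its cork mat, underside 8 mm above the worktop
- timer: round kitchen timer, white base and red dial on top, 56 mm high; base 63 mm across, dial flange 59 mm across from 23 to 39 mm up, knob 40 mm across above it, all fixed (good grip on base and flange at 34 mm); origin at the centre of its underside, z up along its axis; starts on its cork mat, underside 8 mm above the worktop
- tray: the old tray, bare sheet steel, 90 x 368 mm, fixed, nearer than the rack or beyond it. Four compartments, centres at y = +0.135, +0.045, -0.045, -0.135 m (left to right), x = 0; rims and dividers 12 mm high, each 82 x 86 mm inside, floor 4 mm above the worktop; small wire loop at each end. Origin: centre of its underside, on the worktop; x ahead, y left, z up, yaw 0.05 to 0.33 rad
- rack: the new rack, pale wood, 90 x 368 mm, fixed, empty at the start. Four compartments, centres at y = +0.135, +0.045, -0.045, -0.135 m (left to right), x = 0; long rims and dividers 14 mm high, end boards 26 mm high, compartments 78 x 86 mm inside, floor 6 mm above the worktop. Origin: centre of its underside, on the worktop; x ahead, y left, z up, yaw 0.05 to 0.33 rad
- pad_mill: flat round cork mat, 74 mm across and 4 mm thick, fixed in the compartment of the steel tray where the pepper mill stands at the start (it stays there, marking that place; it is never to be moved); origin at the centre of its underside, on the tray's floor, axes parallel to the tray's; all four mats look alike
- pad_jar: flat round cork mat, 74 mm across and 4 mm thick, fixed in the compartment of the steel tray where the spice jar stands at the start (it stays there, marking that place; it is never to be moved); origin at the centre of its underside, on the tray's floor, axes parallel to the tray's; all four mats look alike
- pad_tin: flat round cork mat, 74 mm across and 4 mm thick, fixed in the compartment of the steel tray where the tin stands at the start (it stays there, marking that place; it is never to be moved); origin at the centre of its underside, on the tray's floor, axes parallel to the tray's; all four mats look alike
- pad_timer: flat round cork mat, 74 mm across and 4 mm thick, fixed in the compartment of the steel tray where the kitchen timer stands at the start (it stays there, marking that place; it is never to be moved); origin at the centre of its underside, on the tray's floor, axes parallel to the tray's; all four mats look alike
- cup: bystander: green and white espresso cup with one handle, 64 x 89 mm, 48 mm high, on the worktop to the right of the work; origin at the centre of its underside's bounding box
- glass: bystander: small clear shot glass, 49 mm across, 61 mm high, on the worktop to the left of the work; origin at the centre of its underside
There are look-alikes about, which are no part of the job. Leave any turquoise look-alike of the timer alone.

How it is judged (in metres and radians):
At the end, for the whole second after the job is handed in: Each thing stands in the wooden rack compartment that mirrors its starting place in the tray (1st from left to 4th, 2nd to 3rd, 3rd to 2nd, 4th to 1st), within 15 mm of the compartment's centre along each rack axis, on its floor, upright within 0.1 rad, released and at rest (((y of pad_mill in the frame of tray between 0.105 and 0.165 m and y of mill in the frame of rack between -0.15 and -0.12 m) or (y of pad_mill in the frame of tray between 0.015 and 0.075 m and y of mill in the frame of rack between -0.06 and -0.03 m) or (y of pad_mill in the frame of tray between -0.075 and -0.015 m and y of mill in the frame of rack between 0.03 and 0.06 m) or (y of pad_mill in the frame of tray between -0.165 and -0.105 m and y of mill in the frame of rack between 0.12 and 0.15 m)) and x of mill in the frame of rack between -0.015 and 0.015 m and z of mill in the frame of rack between 0.003 and 0.01 m and angle between each of mill, jar, tin, timer's own z axis and vertical below 0.1 rad and linear speed of each of mill, jar, tin, timer below 0.02 m/s and angular speed of each of mill, jar, tin, timer below 0.2 rad/s and ((y of pad_jar in the frame of tray between 0.105 and 0.165 m and y of jar in the frame of rack between -0.15 and -0.12 m) or (y of pad_jar in the frame of tray between 0.015 and 0.075 m and y of jar in the frame of rack between -0.06 and -0.03 m) or (y of pad_jar in the frame of tray between -0.075 and -0.015 m and y of jar in the frame of rack between 0.03 and 0.06 m) or (y of pad_jar in the frame of tray between -0.165 and -0.105 m and y of jar in the frame of rack between 0.12 and 0.15 m)) and x of jar in the frame of rack between -0.015 and 0.015 m and z of jar in the frame of rack between 0.003 and 0.01 m and ((y of pad_tin in the frame of tray between 0.105 and 0.165 m and y of tin in the frame of rack between -0.15 and -0.12 m) or (y of pad_tin in the frame of tray between 0.015 and 0.075 m and y of tin in the frame of rack between -0.06 and -0.03 m) or (y of pad_tin in the frame of tray between -0.075 and -0.015 m and y of tin in the frame of rack between 0.03 and 0.06 m) or (y of pad_tin in the frame of tray between -0.165 and -0.105 m and y of tin in the frame of rack between 0.12 and 0.15 m)) and x of tin in the frame of rack between -0.015 and 0.015 m and z of tin in the frame of rack between 0.003 and 0.01 m and ((y of pad_timer in the frame of tray between 0.105 and 0.165 m and y of timer in the frame of rack between -0.15 and -0.12 m) or (y of pad_timer in the frame of tray between 0.015 and 0.075 m and y of timer in the frame of rack between -0.06 and -0.03 m) or (y of pad_timer in the frame of tray between -0.075 and -0.015 m and y of timer in the frame of rack between 0.03 and 0.06 m) or (y of pad_timer in the frame of tray between -0.165 and -0.105 m and y of timer in the frame of rack between 0.12 and 0.15 m)) and x of timer in the frame of rack between -0.015 and 0.015 m and z of timer in the frame of rack between 0.003 and 0.01 m); the robot touches nothing.
It fails at once if the coffee cup beside the work is shoved or knocked over (moved over 20 mm or tilted over 0.3 rad) (distance of cup from where it was at the start of the episode above 0.02 m or angle between cup's own z axis and vertical above 0.3 rad).
It fails at once if the small glass beside the work is shoved or knocked over (moved over 20 mm or tilted over 0.3 rad) (distance of glass from where it was at the start of the episode above 0.02 m or angle between glass's own z axis and vertical above 0.3 rad).
It also fails if it takes over 96 s, if anything falls off the work surface, if the arm or the gripper's body presses on something with over 40 N, if the wrist force passes 120 N, or if a joint passes its speed limit or range.

## Robot

A 6-joint arm with a two-finger parallel gripper is mounted at the origin on a cart in front of the work surface, level with it; the furniture and walls round the work are solid. World frame = base frame: x ahead of the robot, y to its left, z up, the work surface at z = 0. Lengths are in m, angles in degrees, forces in N, time in s.
With the tool pointing down it reaches from about 0.325 to 0.85 m from the base axis. Payload 15.5 kg.
Tool frame: the origin (TCP) lies midway between the tips of the shut fingers; the grasp point (between the pads) lies 19 mm behind it; z points along the fingers, y is the line along which they close (so a half turn about z gives the same grasp; the last joint's range is limited). The gripper opens to 91 mm and grips with 3 to 60 N. Pads are 32 mm wide; open, the fingers measure 118 mm over their backs; the gripper's body (76 mm by 178 mm) begins 60 mm behind the grasp point.
Start: joints at [-80.816, 28.281, 77.091, -0, 74.628, -5.472], TCP at [0.158, -0.605, 0.214] pointing down, gripper open.
Joint ranges: [-166.48, 166.48], [-47.26, 123.95], [12.59, 153.08], [-70.14, 250.14], [6.76, 159.57], [-176.63, 176.63]. Speed limits (degrees/s): [108.29, 108.29, 147.25, 172.46, 172.46, 172.46].

## Interface

Orientations are given as a 3x3 rotation matrix whose columns are the frame's x, y, z axes.
In Python, from bench import ctrl gives the robot as it stands. The module is installed in compiled form; this text tells all that it offers. Calls block until the motion is done:
- ctrl.goto(position, orientation): joint-space move of the TCP to a pose.
- ctrl.move_l(position, vel=0.15, ori=None, contact_N=None): straight line of the TCP; ori=None keeps the orientation; vel is the mean speed in m/s. With contact_N (N) it stops when the force on the tool has changed by that much, and returns True; else False.
- ctrl.movej(angles): joint-space move.
- ctrl.command_gripper(opening): opening from 0.0 (shut) to 1.0 (fully open); the grip force is fixed at half the most; returns when the fingers have stopped.
- ctrl.sleep(seconds).
- ctrl.ik(position, orientation): joint angles nearest the present ones, or None.
- ctrl.read_camera(name): name is "scene" or "side" or "wrist"; returns the picture (384x512x3 uint8, blue, green, red); there is no depth.
- ctrl.camera_params(name): a dict with "fx", "fy", "cx", "cy" (pixels), "pose" (4x4, takes a point from camera to world coordinates); the wrist camera has in their place "T_tool_cam" (4x4, takes a point from camera to tool coordinates, whose origin is the TCP and whose axes are the flange's). Camera axes: x right, y up, looking along -z (the intrinsics and any distortion apply to the point x, -y, -z); pixel columns grow to the right and rows downward; lengths in m; the calibration is good to about 2 mm. A picture is of the moment at which its call begins: read the wrist's pose just before it. camera_params takes no time and is no camera call.
A pose or a line that the arm cannot do raises ctrl.MotionError and nothing moves.
- ctrl.sign_off(): hands the job in; it is judged then, once.
Readings, each from a call of its own:
- ctrl.current_t(): time.
- ctrl.current_q(): joint angles.
- ctrl.current_dq(): joint speeds.
- ctrl.current_effort(): joint torques, N m.
- ctrl.current_tool_pos(): TCP position.
- ctrl.current_eef_rot(): TCP orientation.
- ctrl.current_contact_force(): force on the tool from outside, world axes, zero at the start.
- ctrl.current_wrist_torque(): the same for the moment, N m.
- ctrl.current_grip_width(): opening from 0.0 (shut) to 1.0 (fully open).
- ctrl.current_grasp_force(): force on a finger pad.
Only numpy, scipy, OpenCV 4.12 (cv2) and the standard library are available. Lean on these libraries where they do the work, as an engineer would, in place of code of your own. Each camera call takes 0.05 s, during which the arm holds its last target. There are 200 camera calls.

## Working session

There is one attempt and no reset: what is moved stays moved. The work goes in short steps, each a Python script; the robot and the scene stay as the last script left them, time stands still between calls to the robot, and variables do not carry over. Pictures are saved under pics/ and viewed, at most 14 in all, crops included, and the job is handed in when it is done.

```bash
mkdir -p pics; python3 - <<'E'
from bench import ctrl
import cv2,numpy as np
np.set_printoptions(precision=4,suppress=True)
for n in("scene","side"):
    cv2.imwrite(f"pics/{n}0.png",cv2.resize(ctrl.read_camera(n),(800,600),interpolation=cv2.INTER_CUBIC)); print(n,ctrl.camera_params(n))
print(ctrl.camera_params("wrist"),ctrl.current_eef_rot(),ctrl.current_t())
E
```

```text
scene {'fx': 490.45349907790387, 'fy': 490.45349907790387, 'cx': 257.1429609194685, 'cy': 192.90900605462542, 'pose': array([[-0.5952,  0.7022, -0.3908, -0.0477],
       [-0.8036, -0.5182,  0.2927,  0.4643],
       [ 0.0031,  0.4882,  0.8727,  1.3157],
       [ 0.    ,  0.    ,  0.    ,  1.    ]])}
side {'fx': 416.0960439781417, 'fy': 416.0960439781417, 'cx': 261.2980015667041, 'cy': 187.2637057218102, 'pose': array([[-0.5412,  0.6286, -0.5586, -0.1429],
       [-0.8408, -0.414 ,  0.3488,  0.4222],
       [-0.012 ,  0.6584,  0.7526,  0.9448],
       [ 0.    ,  0.    ,  0.    ,  1.    ]])}
{'fx': 324.736567294137, 'fy': 324.736567294137, 'cx': 252.20126105984548, 'cy': 194.0564716330639, 'T_tool_cam': array([[-0.001 ,  0.9704,  0.2414,  0.0673],
       [ 1.    ,  0.0011, -0.0004,  0.0009],
       [-0.0006,  0.2414, -0.9704, -0.1698],
       [ 0.    ,  0.    ,  0.    ,  1.    ]])} [[ 0.9675  0.253  -0.0002]
 [ 0.253  -0.9675  0.0011]
 [ 0.0001 -0.0011 -1.    ]] 0.1
```

View pics/scene0.png

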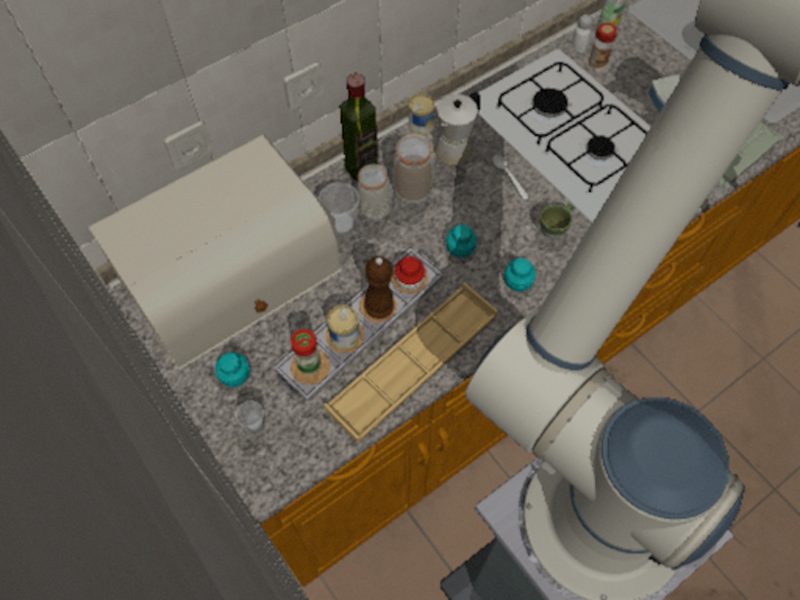

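View pics/side0.png

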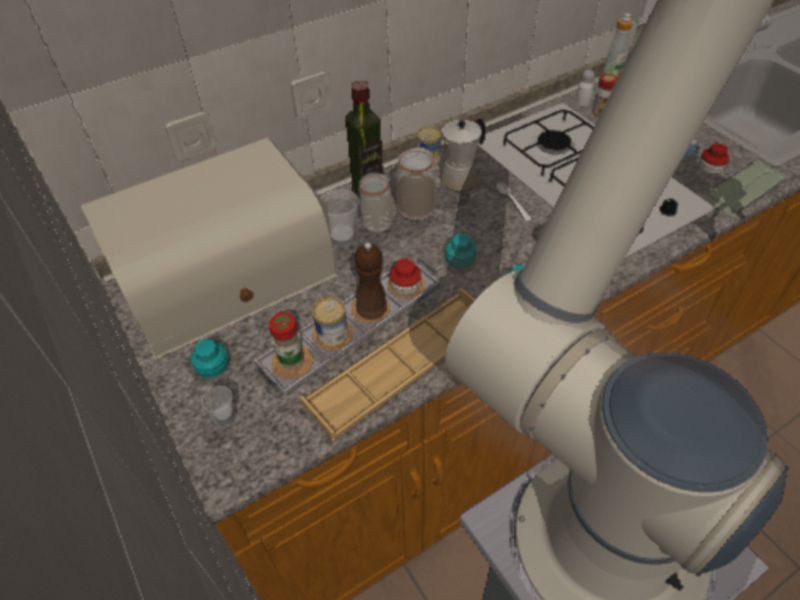

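The tray, from left to right, holds the jar (305,355 in the scene picture), tin (343,328), mill (379,290) and timer with red dial (410,272). Turquoise decoys are at (232,369), (461,240) and (519,273). The rack corners are at about (327,405), (360,437), (495,312) and (465,285).

Next I'll get rough positions, then a wrist view.

```bash
cat > h.py <<'E'
from bench import ctrl
import cv2,numpy as np
np.set_printoptions(precision=4,suppress=True)
F=np.diag([1,-1,-1,1.])
def cam(n):
    p=ctrl.camera_params(n)
    if n=="wrist":
        T=np.eye(4);T[:3,:3]=ctrl.current_eef_rot();T[:3,3]=ctrl.current_tool_pos();P=T@p["T_tool_cam"]
    else: P=p["pose"]
    return np.array([[p["fx"],0,p["cx"]],[0,p["fy"],p["cy"]],[0,0,1]]),P
def px2w(K,P,uv,z):
    d=P[:3,:3]@(np.diag([1,-1,-1])@np.linalg.inv(K)@[uv[0],uv[1],1]); return P[:3,3]+d*(z-P[2,3])/d[2]
def w2px(K,P,X):
    c=F@np.linalg.inv(P)@np.r_[X,1]; q=K@c[:3]; return q[:2]/q[2]
def R(yaw):  # tool down, tool y axis at angle yaw from world x ; x = y cross z
    y=np.array([np.cos(yaw),np.sin(yaw),0]);z=np.array([0,0,-1.]);return np.c_[np.cross(y,z),y,z]
E
python3 - <<'E'
from h import *
K,P=cam("scene")
for n,uv,z in [("rackLf",(327,405),.026),("rackLn",(360,437),.026),("rackRn",(495,312),.026),("rackRf",(465,285),.026),
 ("trayL",(278,365),.012),("trayLn",(307,395),.012),("trayR",(440,270),.012),("jarcap",(303,338),.114),("tin",(343,315),.08),("mill",(378,262),.178),("timer",(410,265),.062),("boxBL",(180,365),0),("boxBR",(340,265),0),
 ("glass",(250,425),0),("cup",(556,222),.02),("turqL",(232,369),.03),("turqR",(461,240),.03),("turq3",(519,273),.03)]:
  print(n,px2w(K,P,np.array(uv)*.64,z))
print(px2w(K,P,np.array((95,228))*.64,.2),px2w(K,P,np.array((325,245))*.64,.15))
for yaw in (0,.25,np.pi,-2.9):
  for p in ([.55,.1,.45],[.5,.1,.45],[.45,.1,.45],[.45,.1,.4]): print(yaw,p,ctrl.ik(p,R(yaw)))
E
```

```text
rackLf [0.4385 0.2662 0.026 ]
rackLn [0.3543 0.2529 0.026 ]
rackRn [ 0.4052 -0.0981  0.026 ]
rackRf [ 0.486  -0.0895  0.026 ]
trayL [0.5639 0.2932 0.012 ]
trayLn [0.4816 0.2825 0.012 ]
trayR [ 0.5485 -0.0771  0.012 ]
jarcap [0.5341 0.2439 0.114 ]
tin [0.5466 0.1533 0.08  ]
mill [0.5501 0.0691 0.178 ]
timer [ 0.5689 -0.0168  0.062 ]
boxBL [0.6789 0.4396 0.    ]
boxBR [0.6833 0.0732 0.    ]
glass [0.4988 0.3952 0.    ]
cup [ 0.4945 -0.3372  0.02  ]
turqL [0.5987 0.3675 0.03  ]
turqR [ 0.5711 -0.1472  0.03  ]
turq3 [ 0.4427 -0.1903  0.03  ]
[0.8916 0.4364 0.2   ] [0.6516 0.1156 0.15  ]
0 [0.55, 0.1, 0.45] [  4.1846  15.0433  62.2251  -0.     102.7316   4.1846]
0 [0.5, 0.1, 0.45] [  4.5976  10.2743  68.5511  -0.     101.1746   4.5976]
0 [0.45, 0.1, 0.45] [  5.1002   5.5674  74.2264  -0.     100.2061   5.1002]
0 [0.45, 0.1, 0.4] [ 5.1002  6.4366 80.4687 -0.     93.0946  5.1002]
0.25 [0.55, 0.1, 0.45] [  4.1846  15.0433  62.2251  -0.     102.7316 -10.1394]
0.25 [0.5, 0.1, 0.45] [  4.5976  10.2743  68.5511  -0.     101.1746  -9.7264]
0.25 [0.45, 0.1, 0.45] [  5.1002   5.5674  74.2264  -0.     100.2061  -9.2237]
0.25 [0.45, 0.1, 0.4] [ 5.1002  6.4366 80.4687 -0.     93.0946 -9.2237]
3.141592653589793 [0.55, 0.1, 0.45] [   4.1846   15.0433   62.2251   -0.      102.7316 -175.8154]
3.141592653589793 [0.5, 0.1, 0.45] [   4.5976   10.2743   68.5511   -0.      101.1746 -175.4024]
3.141592653589793 [0.45, 0.1, 0.45] [   5.1002    5.5674   74.2264   -0.      100.2061 -174.8998]
3.141592653589793 [0.45, 0.1, 0.4] [   5.1002    6.4366   80.4687   -0.       93.0946 -174.8998]
-2.9 [0.55, 0.1, 0.45] [  4.1846  15.0433  62.2251  -0.     102.7316 170.3423]
-2.9 [0.5, 0.1, 0.45] [  4.5976  10.2743  68.5511  -0.     101.1746 170.7553]
-2.9 [0.45, 0.1, 0.45] [  5.1002   5.5674  74.2264  -0.     100.2061 171.258 ]
-2.9 [0.45, 0.1, 0.4] [  5.1002   6.4366  80.4687  -0.      93.0946 171.258 ]
```

```bash
python3 - <<'E'
from h import *
ctrl.goto([.47,.14,.35],R(.15))
K,P=cam("wrist"); im=ctrl.read_camera("wrist")
np.savez("w1.npz",K=K,P=P); cv2.imwrite("w1.png",im)
cv2.imwrite("pics/w1.png",cv2.resize(im,(800,600),interpolation=cv2.INTER_CUBIC))
cv2.imwrite("pics/side1.png",cv2.resize(ctrl.read_camera("side"),(800,600)))
print(ctrl.current_t(),ctrl.current_q())
E
```

```text
3.075 [ 9.5533 10.6412 82.7764 -0.0034 86.5949  1.0119]
```

View pics/w1.png

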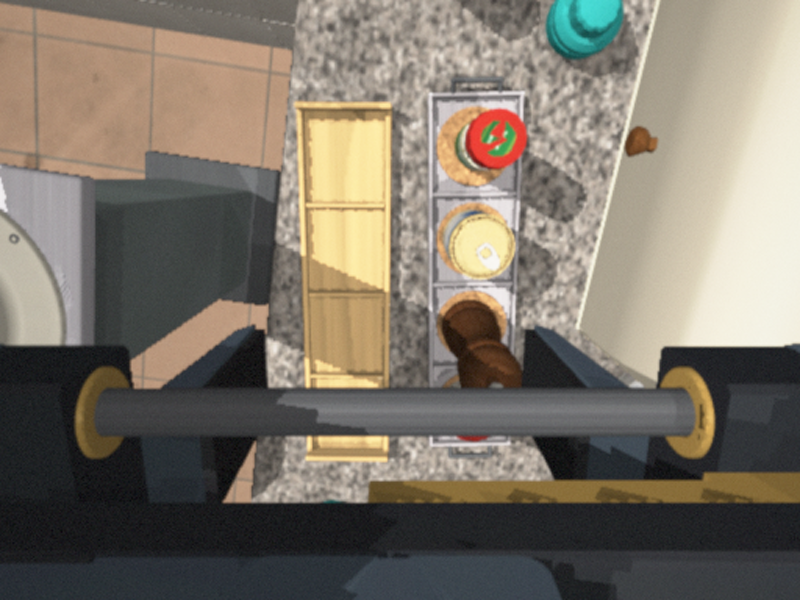

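The wrist picture shows the rack from (297,102)/(391,102) to (307,461)/(387,461). The tray runs from (430,93)/(525,93) to (432,443)/(508,443), with the jar cap at (497,138) and the tin top at (482,247). I'll fit both outlines and look at the side view.

```bash
python3 - <<'E'
from h import *
from scipy.optimize import least_squares
d=np.load("w1.npz");K,P=d["K"],d["P"]
def fit(pts,x0):
    def f(v):
        c,s=np.cos(v[2]),np.sin(v[2])
        return np.concatenate([w2px(K,P,[v[0]+c*x-s*y,v[1]+s*x+c*y,z])-np.array(uv)*.64 for x,y,z,uv in pts])
    r=least_squares(f,x0,loss="soft_l1"); print(r.x,r.fun.reshape(-1,2).round(1).tolist()); return r.x
a,b=.045,.184
rack=fit([(-a,b,.026,(297,102)),(a,b,.026,(391,102)),(-a,-b,.026,(307,461)),(a,-b,.026,(387,461)),
 (-a,.09,.014,(303,206)),(a,.09,.014,(389,206)),(-a,0,.014,(305,292)),(a,0,.014,(388,291)),(-a,-.09,.014,(307,376)),(a,-.09,.014,(388,376))],[.42,.08,.14])
tray=fit([(-a,b,.012,(430,93)),(a,b,.012,(525,93)),(-a,-b,.012,(432,443)),(a,-b,.012,(508,443)),
 (-a,.09,.012,(431,197)),(a,.09,.012,(522,196)),(-a,0,.012,(432,285)),(a,0,.012,(518,285))],[.54,.1,.14])
np.savez("fit.npz",rack=rack,tray=tray)
K2,P2=cam("scene")
def loc(X,v):
    c,s=np.cos(v[2]),np.sin(v[2]); q=np.array(X[:2])-v[:2]; return np.array([c*q[0]+s*q[1],-s*q[0]+c*q[1]])
for n,X in [("jar w",px2w(K,P,np.array((497,138))*.64,.114)),("tin w",px2w(K,P,np.array((482,247))*.64,.08)),("jarpad",px2w(K,P,np.array((479,146))*.64,.008)),
 ("jar",px2w(K2,P2,np.array((303,338))*.64,.112)),("tin",px2w(K2,P2,np.array((343,315))*.64,.08)),("mill",px2w(K2,P2,np.array((378,262))*.64,.178)),("timer",px2w(K2,P2,np.array((410,265))*.64,.062))]:
    print(n,X,loc(X,tray))
for z in (0,.1,.2): print(z,[loc(px2w(K,P,np.array(u)*.64,z),tray) for u in((655,0),(580,325))])
E
```

```text
[0.4294 0.0827 0.1359] [[-2.0, -1.3], [1.1, -0.5], [-0.6, 0.1], [1.2, 0.7], [-2.1, -1.1], [1.7, -0.4], [-1.5, 1.2], [1.7, 2.4], [-1.1, 0.1], [1.1, 0.7]]
[0.5571 0.1108 0.1655] [[0.1, 0.3], [1.0, -0.9], [-1.1, 3.3], [2.1, 2.4], [-0.5, -0.6], [0.1, -1.0], [-1.2, 0.6], [0.2, -0.3]]
jar w [0.5335 0.2452 0.114 ] [-0.0011  0.1364]
tin w [0.5444 0.1579 0.08  ] [-0.0047  0.0485]
jarpad [0.5369 0.2457 0.008 ] [0.0024 0.1364]
jar [0.5351 0.2435 0.112 ] [0.0002 0.1345]
tin [0.5466 0.1533 0.08  ] [-0.0033  0.0436]
mill [0.5501 0.0691 0.178 ] [-0.0138 -0.04  ]
timer [ 0.5689 -0.0168  0.062 ] [-0.0094 -0.1278]
0 [array([0.1624, 0.2623]), array([ 0.1157, -0.0479])]
0.1 [array([0.1157, 0.2329]), array([ 0.078 , -0.0177])]
0.2 [array([0.069 , 0.2035]), array([0.0403, 0.0126])]
```

View pics/side1.png

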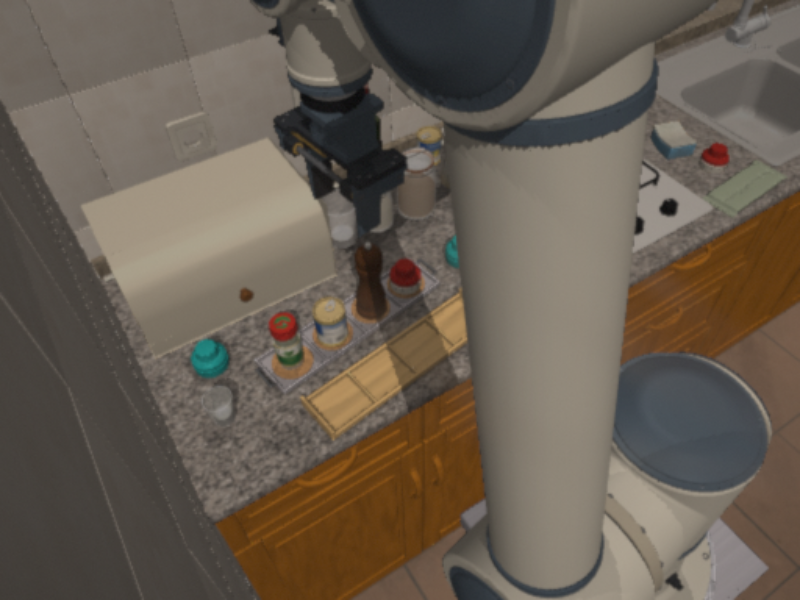

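The bread box base stands at least 115 mm from the tray's centreline, so the hand (89 mm half-length) fits. I'll take a second wrist view over the right half for the mill and timer.

```bash
python3 - <<'E'
from h import *
ctrl.goto([.5,-.06,.35],R(.15))
K,P=cam("wrist"); im=ctrl.read_camera("wrist")
np.savez("w2.npz",K=K,P=P)
cv2.imwrite("pics/w2.png",cv2.resize(im,(800,600),interpolation=cv2.INTER_CUBIC))
E
```

```text
(no output)
```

View pics/w2.png

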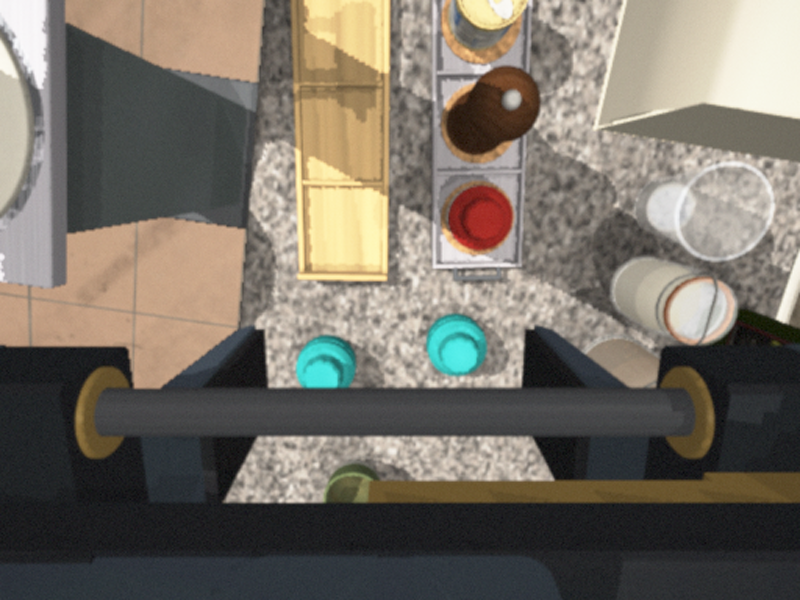

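In this view the red-dial timer's knob centre is at (481,217) and the mill's button at (512,99). The turquoise look-alikes at (326,365) and (457,343) are outside the tray, so the red one in the tray is the one meant. I'll fit both views jointly.

```bash
python3 - <<'E'
from h import *
from scipy.optimize import least_squares
C=[(lambda d:(d["K"],d["P"]))(np.load(f)) for f in("w1.npz","w2.npz")]
def fit(pts,x0):
    def f(v):
        c,s=np.cos(v[2]),np.sin(v[2])
        return np.concatenate([w2px(*C[k],[v[0]+c*x-s*y,v[1]+s*x+c*y,z])-np.array(uv)*.64 for k,x,y,z,uv in pts])
    r=least_squares(f,x0,loss="soft_l1"); print(r.x,r.fun.reshape(-1,2).round(1).tolist()); return r.x
a,b=.045,.184
rack=fit([(0,-a,b,.026,(297,102)),(0,a,b,.026,(391,102)),(0,-a,-b,.026,(307,461)),(0,a,-b,.026,(387,461)),
 (0,-a,.09,.014,(303,206)),(0,a,.09,.014,(389,206)),(0,-a,0,.014,(305,292)),(0,a,0,.014,(388,291)),(0,-a,-.09,.014,(307,376)),(0,a,-.09,.014,(388,376)),
 (1,-a,-b,.026,(298,279)),(1,a,-b,.026,(387,278)),(1,-a,0,.014,(297,87)),(1,a,0,.014,(388,87)),(1,-a,-.09,.014,(299,183)),(1,a,-.09,.014,(387,183))],[.42,.08,.14])
tray=fit([(0,-a,b,.012,(430,93)),(0,a,b,.012,(525,93)),(0,-a,.09,.012,(431,197)),(0,a,.09,.012,(522,196)),(0,-a,0,.012,(432,285)),(0,a,0,.012,(518,285)),
 (1,-a,-b,.012,(433,268)),(1,a,-b,.012,(522,266)),(1,-a,0,.012,(435,74)),(1,a,0,.012,(528,73)),(1,-a,-.09,.012,(434,170)),(1,a,-.09,.012,(524,169))],[.54,.1,.14])
def loc(X,v):
    c,s=np.cos(v[2]),np.sin(v[2]); q=np.array(X[:2])-v[:2]; return np.array([c*q[0]+s*q[1],-s*q[0]+c*q[1]])
it={}
for n,k,u,z in [("jar",0,(497,138),.114),("tin",0,(482,247),.08),("mill",1,(512,99),.178),("timer",1,(481,217),.064)]:
    X=px2w(*C[k],np.array(u)*.64,z); it[n]=X; print(n,X,loc(X,tray))
np.savez("fit.npz",rack=rack,tray=tray,**it)
E
```

```text
[0.4293 0.0823 0.1363] [[-2.1, -1.0], [0.9, -0.2], [-0.6, 0.3], [1.1, 0.8], [-2.2, -0.9], [1.6, -0.2], [-1.6, 1.3], [1.6, 2.6], [-1.1, 0.3], [1.1, 0.8], [-0.4, 0.6], [0.8, 1.9], [-2.5, -2.9], [1.4, -2.1], [-1.7, -0.4], [1.4, 0.3]]
[0.5567 0.111  0.164 ] [[0.1, 0.1], [1.0, -1.0], [-0.6, -0.7], [-0.0, -1.0], [-1.3, 0.5], [0.0, -0.4], [0.0, 0.8], [-0.1, 1.2], [-0.9, -0.4], [1.8, -0.8], [-0.4, 2.3], [1.4, 2.0]]
jar [0.5335 0.2452 0.114 ] [-0.001   0.1362]
tin [0.5444 0.1579 0.08  ] [-0.0045  0.0483]
mill [0.5563 0.0643 0.178 ] [-0.008  -0.0459]
timer [ 0.5713 -0.0167  0.064 ] [-0.0064 -0.1283]
```

```bash
cat >> h.py <<'E'
D=np.load("fit.npz") if __import__("os").path.exists("fit.npz") else None
def pick_place(n,grip,yslot,v=.2):
    rack,tray,X=D["rack"],D["tray"],D[n]
    zt=.20+grip-.019          # transit: underside of the thing 0.20 up, above the mill
    zp=.008+grip-.019; zr=.006+grip-.019
    ctrl.command_gripper(1.0)
    x,y,z=ctrl.current_tool_pos(); up=max(z,zt)
    if z<zt: ctrl.move_l([x,y,up],.25)
    ctrl.goto([X[0],X[1],up],R(tray[2]))
    ctrl.move_l([X[0],X[1],zp+.03],.25)
    hit=ctrl.move_l([X[0],X[1],zp],.08,contact_N=10)
    ctrl.command_gripper(0.0); w=ctrl.current_grip_width()
    print(n,"hit",hit,"width mm",w*91,"force",ctrl.current_grasp_force())
    if w<.1: raise SystemExit("no grasp")
    ctrl.move_l([X[0],X[1],zt],v)
    c,s=np.cos(rack[2]),np.sin(rack[2]); G=rack[:2]+[-s*yslot,c*yslot]
    ctrl.move_l([*G,zt],v,ori=R(rack[2]))
    print(" held",ctrl.current_grip_width()*91)
    ctrl.move_l([*G,zr+.015],v)
    hit=ctrl.move_l([*G,zr-.004],.03,contact_N=5)
    p=ctrl.current_tool_pos(); print(" set",hit,"dz mm",(p[2]-zr)*1e3,"xy err",(p[:2]-G)*1e3)
    ctrl.command_gripper(1.0); ctrl.sleep(.2)
    ctrl.move_l([*p[:2],max(zt,.24)],.25); print(" t",ctrl.current_t())
E
python3 - <<'E'
from h import *
pick_place("mill",.142,.045)
cv2.imwrite("pics/scene2.png",cv2.resize(ctrl.read_camera("scene")[130:310,120:360],(800,600)))
E
```

```text
mill hit False width mm 46.63444567545243 force 30.000031629024306
 held 46.81355247614031
 set True dz mm -0.6412705425521692 xy err [0.4576 0.0275]
 t 12.4667
```

View pics/scene2.png

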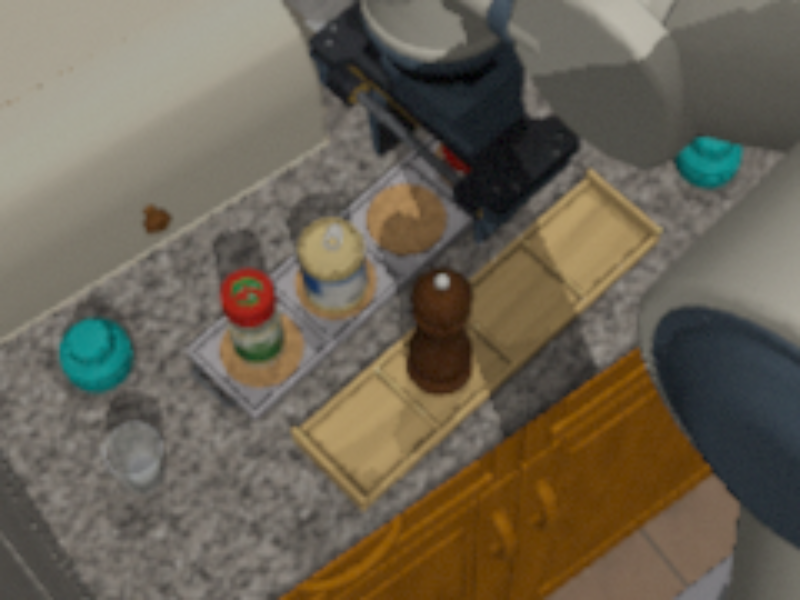

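The mill stands upright in the second compartment from the left (foot at about (440,365) in this crop). Its old place in the tray now shows only the mat at (405,218). Next the jar, tin and timer.

```bash
python3 - <<'E'
from h import *
pick_place("jar",.070,-.135)
pick_place("tin",.048,-.045)
pick_place("timer",.034,.135)
ctrl.goto([.5,.06,.40],R(.15))
K,P=cam("wrist"); im=ctrl.read_camera("wrist"); np.savez("w3.npz",K=K,P=P)
cv2.imwrite("pics/w3.png",cv2.resize(im,(800,600),interpolation=cv2.INTER_CUBIC))
cv2.imwrite("pics/scene3.png",cv2.resize(ctrl.read_camera("scene")[130:310,120:360],(800,600)))
E
```

```text
jar hit False width mm 43.72642739883507 force 29.99954360515403
 held 44.023125854845496
 set True dz mm -0.7344822211529378 xy err [ 0.1283 -0.0555]
 t 22.1583
tin hit False width mm 56.8089009192958 force 30.000393390655518
 held 57.300068453420124
 set True dz mm -0.4010665066644242 xy err [-0.0035 -0.0228]
 t 30.7917
timer hit False width mm 60.546184641818506 force 30.00099152326584
 held 60.81401532036257
 set True dz mm -0.42989682789537975 xy err [-0.0098  0.009 ]
 t 39.7417
```

View pics/w3.png

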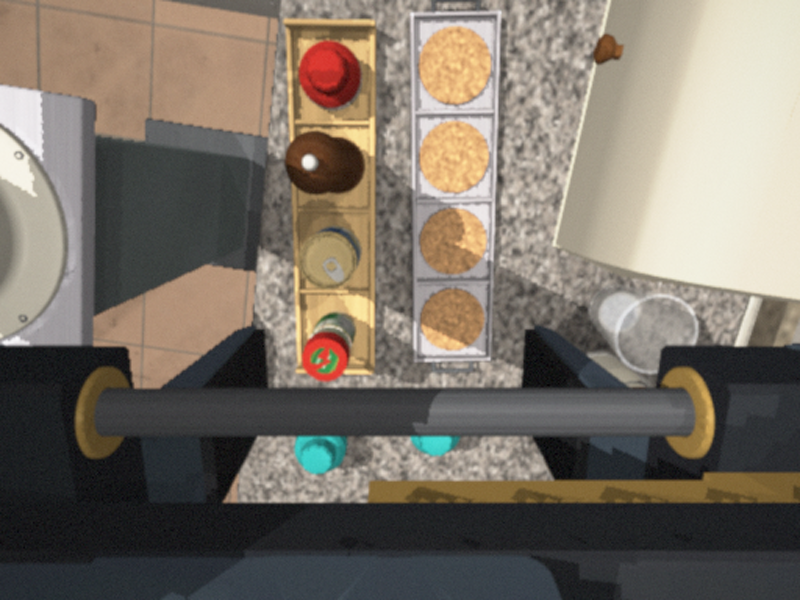

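View pics/scene3.png

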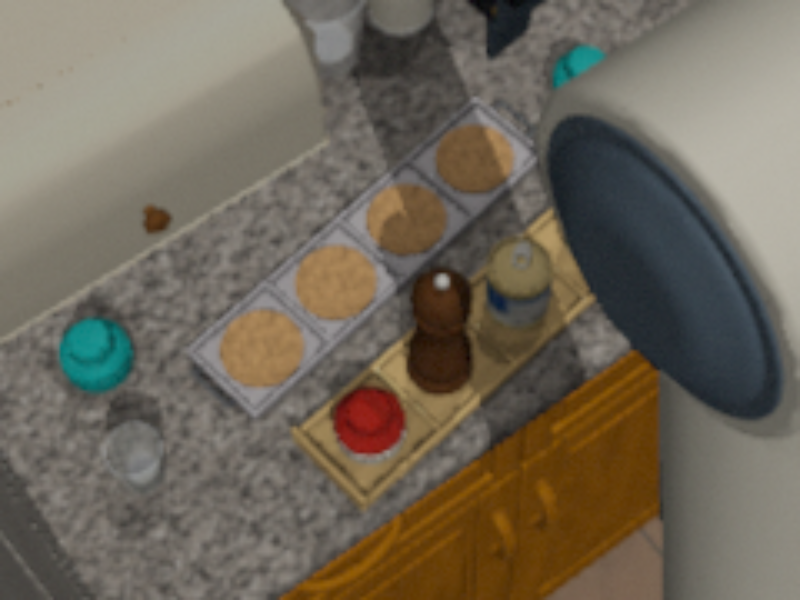

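Left to right, the rack now holds the timer (330,70), mill button (310,162), tin (330,258) and jar cap (325,357), all upright, and the tray is empty. Before handing in I'll check the offsets numerically.

```bash
python3 - <<'E'
from h import *
d=np.load("w3.npz");v=D["rack"];c,s=np.cos(v[2]),np.sin(v[2]);ok=True
for n,u,z,y in[("timer",(330,68),.062,.135),("mill",(310,162),.176,.045),("tin",(330,258),.078,-.045),("jar",(325,357),.112,-.135)]:
    q=px2w(d["K"],d["P"],np.array(u)*.64,z)[:2]-v[:2]; e=np.array([c*q[0]+s*q[1],-s*q[0]+c*q[1]-y])*1e3; print(n,"error mm",e); ok&=bool((abs(e)<10).all())
print(ctrl.current_t(),ok)
if ok: print(ctrl.sign_off())
E
```

```text
timer error mm [ 4.2939 -2.7441]
mill error mm [2.0269 0.5574]
tin error mm [3.2053 3.0808]
jar error mm [1.0852 3.319 ]
40.7917 True
the job is handed in; nothing more can be done
None
```

I moved all four things into the rack in reverse order (left to right: timer, mill, tin, jar), each measured within 5 mm of its compartment's centre, and handed the job in at about 41 s; the cup and glass were not touched.

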